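# Roll the wear strip flush into the slide rail

### The arm

A 6-joint arm with a two-finger parallel gripper is mounted at the origin on the work surface; the furniture and walls round the work are solid. World frame = base frame: x ahead of the robot, y to its left, z up, the work surface at z = 0. Lengths are in m, angles in rad, forces in N, time in s.
With the tool pointing down it reaches from about 0.325 to 0.775 m from the base axis. Payload 5.5 kg.
Tool frame: the origin (TCP) lies between the finger pads; the fingertips stand 14 mm ahead of it and the grasp point (between the pads) lies 5 mm behind it (ctrl.tips_ahead is the distance from the TCP to the fingertips, in m); z points along the fingers, y is the line along which they close (so a half turn about z gives the same grasp; the last joint's range is limited). The gripper opens to 85 mm and grips with 20 to 120 N. Pads are 22 mm wide; open, the fingers measure 114 mm over their backs; the gripper's body (76 mm by 85 mm) begins 54 mm behind the grasp point. The pads swing forward as they close: fully open they stand 13 mm farther back than shut.
Start: joints at [-1.176, 0.091, 1.231, -0, 1.82, -0.057], TCP at [0.262, -0.54, 0.245] pointing down, gripper open.
Joint ranges: [-2.87, 2.87], [-0.86, 2.18], [0.17, 2.46], [-1.51, 4.65], [0.06, 2.69], [-2.65, 2.65]. Speed limits (rad/s): [2.57, 2.57, 3.01, 3.14, 3.14, 3.14].

### API

Orientations are given as a rotation vector (axis times angle).
In Python, from workcell import ctrl, snapshot, calibration, ticket gives the robot as it stands.
- The arm moves only by the tool move_arm, never from a script. Its arguments are lists of equal length, an entry for each row: "linear": the shift along the tool's x, y, z in m, a list of three; "twist": the turn, a rotation vector about the tool's x, y, z in degrees, a list of three; "grip": the opening, from 0 (shut) to 1 (fully open). A call has exactly 5 rows; each row shifts and turns the commanded pose from where the row before left it, along the tool's axes as they then stand; what a row does not reach is not made up. A row lasts 1/8 s, in which the tool goes at most 62.5 mm and 10.7 degrees, less where a joint would pass 70% of its speed; a pose out of reach is approached as far as the arm can. A call is refused whole if a number of a shift passes 0.0625 or a number of a turn 10.7, either way. A call with a gripper value outside its range is refused whole. The fingers move at their own pace and stop on an object; "squeeze" is the grip in N (left out, the last holds). Time passes only in rows, so rows that do not move let the fingers close, or fill a call up. It gives the time, the measured TCP pose, the force, the opening and the grip force at its end, in the units of the state.
- ctrl.get_obs(): the state, without advancing time (a new reading comes with each control period).
- snapshot(name): name is "side" or "top"; returns (picture, depth): 420x560x3 uint8, red, green, blue; 420x560 float32, m along the optical axis (not along the pixel's ray), 0 where there is no reading.
- calibration(name): a dict with "fx", "fy", "cx", "cy" (pixels), "k1" (the pictures are not rectified: a ray, as slopes to the right and down, at radius r is drawn at 1 + k1 r^2 times it, then the intrinsics apply), "camera_from_world" (4x4, takes a point from world to camera coordinates). Camera axes: x right, y down, z forward; pixel columns grow to the right and rows downward; lengths in m; the calibration is good to about 2 mm. A picture is of the moment at which its call begins. calibration takes no time and is no camera call.
- ticket.close_job(): hands the job in; it is judged then, once.
The state is a dict: "t": time; "joint_positions": joint angles; "qvel": joint speeds; "joint_efforts": joint torques, N m; "eef_pos": TCP position; "orientation": TCP orientation; "contact_force": force on the tool from outside, world axes, zero at the start; "ft_torque": the same for the moment, N m; "opening": finger opening in m; "grasp_force": force on a finger pad.
Only numpy, scipy, OpenCV 4.12 (cv2) and the standard library are available. Lean on these libraries where they do the work, as an engineer would, in place of code of your own. Each camera call takes 0.05 s, during which the arm holds its last target. There are 200 camera calls.

### The job

The new black link wear strip lies bowed up in the groove of the aluminium slide rail, whose bar has been jacked to no particular height and slope. Take the hand roller by its handle, set it astride the rail and roll it along the strip with firm pressure, without leaning on it so hard that it marks the rail (never over 40 N), until every link is seated flush with the shoulders of the rail; then stand the roller back upright on the bench, clear of the rail. Only the roller may touch the rail and strip, and leave the other things where they are.

Things in the scene. Friction and masses are not known exactly. Their poses are not given: they have to be found in the camera images.
- rail_foot (a point): Slide rail: middle of the underside of its dark foot plate, on the bench. On the plate two jacking screws carry an aluminium bar, 46 mm wide, 280 mm long, 28 mm tall. Own y: along the rail; own x: across it; z up. The bar's top is not at a known height: its middle stands 45 to 61 mm above the bench, and it may slope along y by up to 0.03 rad either way (3 mm per 100 mm); it is rigid.
- rail: The same rail with bar and strip; same origin and axes. Along the bar's top, from y = -110 to +110 mm, the black link strip fills the 24 mm groove between two 11 mm shoulders; from there out to y = -140 and +140 mm are plain end blocks level with the shoulders. Four clamps, 18 mm high, stand at y = -110 and +110 mm, out to 53 mm from the centre line.
- roller_grip (a point): Centre of the upright wooden handle of the straddle hand roller, which stands on the bench; 82 mm above its feet. Handle: 30 mm along own x, 32 mm along own y, 52 mm tall (58 to 110 mm above the feet); own z up. Under it lies a steel bridge, 62 mm along x, 34 mm along y, top 52 mm above the feet.
- roller: The same roller (0.35 to 0.6 kg), origin midway between its feet, same axes. Its wheel, 40 mm in diameter, 50 mm wide, axle along own x, rolls along own y; its lowest point is 5 mm above the feet. The feet are two side cheeks, 60 mm along y, 54 mm apart inside and 62 mm outside, so they straddle the rail with 4 mm to spare each side.
- roller_wheel (a joint): Angle of the roller's wheel (rad), turning freely both ways, 0 at the start; 20 mm of rolling per radian.
- link_0 (a joint): Height of the wear strip's link 0 above the bar's shoulders (m): 0 is flush, it starts 2 to 6 mm proud. Link centre at y = -99 mm along the rail, 22 mm long, 22 mm wide. Each link is a tight fit: it goes down with some 7 N on it and stays where it was pressed. The wheel bears on one to three links at a time and, once they are flush, on the shoulders; some 20 N on the roller seats them.
- link_1 (a joint): Height of the wear strip's link 1 above the bar's shoulders (m): 0 is flush, it starts 2 to 6 mm proud. Link centre at y = -77 mm along the rail, 22 mm long, 22 mm wide. As link 0.
- link_2 (a joint): Height of the wear strip's link 2 above the bar's shoulders (m): 0 is flush, it starts 2 to 6 mm proud. Link centre at y = -55 mm along the rail, 22 mm long, 22 mm wide. As link 0.
- link_3 (a joint): Height of the wear strip's link 3 above the bar's shoulders (m): 0 is flush, it starts 2 to 6 mm proud. Link centre at y = -33 mm along the rail, 22 mm long, 22 mm wide. As link 0.
- link_4 (a joint): Height of the wear strip's link 4 above the bar's shoulders (m): 0 is flush, it starts 2 to 6 mm proud. Link centre at y = -11 mm along the rail, 22 mm long, 22 mm wide. As link 0.
- link_5 (a joint): Height of the wear strip's link 5 above the bar's shoulders (m): 0 is flush, it starts 2 to 6 mm proud. Link centre at y = 11 mm along the rail, 22 mm long, 22 mm wide. As link 0.
- link_6 (a joint): Height of the wear strip's link 6 above the bar's shoulders (m): 0 is flush, it starts 2 to 6 mm proud. Link centre at y = 33 mm along the rail, 22 mm long, 22 mm wide. As link 0.
- link_7 (a joint): Height of the wear strip's link 7 above the bar's shoulders (m): 0 is flush, it starts 2 to 6 mm proud. Link centre at y = 55 mm along the rail, 22 mm long, 22 mm wide. As link 0.
- link_8 (a joint): Height of the wear strip's link 8 above the bar's shoulders (m): 0 is flush, it starts 2 to 6 mm proud. Link centre at y = 77 mm along the rail, 22 mm long, 22 mm wide. As link 0.
- link_9 (a joint): Height of the wear strip's link 9 above the bar's shoulders (m): 0 is flush, it starts 2 to 6 mm proud. Link centre at y = 99 mm along the rail, 22 mm long, 22 mm wide. As link 0.
- grease_tub: Bystander: tub with screw lid, 70 mm across, 64 mm tall; origin under its middle.
- tape_measure: Bystander: tape measure, 37x82x64 mm; origin under its middle.
- seal_ring: Bystander: mechanical seal seat, a stepped ring 62 mm across, 20 mm tall; origin under its middle.
- threadlock: Bystander: small upright bottle with a cone tip, 30 mm across, 100 mm tall; origin under its middle.
- spanner_22: Bystander: combination spanner, 45x180x9 mm, lying flat; origin under its middle.
- ptfe_tape: Bystander: roll of thread tape, 50 mm across, 14 mm tall, lying flat; origin under its middle.

How it is judged:
On the way, in this order (a step that is already met when the one before it is completed fails the run):
1. the roller is rolled along the strip under pressure: it bears on the rail or strip with over 6 N and its wheel has turned 2 rad or more (contact force between roller and rail above 6 N and (value of joint roller_wheel above 2 rad or value of joint roller_wheel below -2 rad)), for 0.05 s.
2. every link of the strip is down to within 1.5 mm of flush (value of joint each of link_0, link_1, link_2, link_3, link_4, link_5, link_6, link_7, link_8, link_9 below 0.0015 m), for 0.2 s.
At the end, for the whole second after the job is handed in: All ten links are within 1.5 mm of flush; the roller stands upright (within 0.1 rad) on its feet on the bench, its handle centre 77 to 87 mm above the bench, at rest, not touching the rail (all of step 2 and height (world z) of roller_grip between 0.077 and 0.087 m and angle between roller_grip's own z axis and vertical below 0.1 rad and linear speed of roller below 0.02 m/s and contact force between roller and rail below 0.5 N).
It fails at once if the roller presses on the rail or strip with more than 40 N (contact force between roller and rail above 40 N).
It fails at once if the fingers or the arm touch the rail or strip (contact force between any of the fingers, the arm and rail above 1 N).
It fails at once if the roller falls over (angle between roller_grip's own z axis and vertical above 0.8 rad).
It fails at once if a bystander is moved by more than 20 mm (distance of any of grease_tub, tape_measure, seal_ring, threadlock, spanner_22, ptfe_tape from where it was at the start of the episode above 0.02 m).
It also fails if it takes over 64 s, if anything falls off the work surface, if the arm or the gripper's body presses on something with over 40 N, if the wrist force passes 120 N, or if a joint passes its speed limit or range.

## Working session

There is one attempt and no reset: what is moved stays moved. The work goes in short steps, Python scripts to look and compute and a tool call to move; the robot and the scene stay as the last step left them, time stands still between calls to the robot, and variables do not carry over. Pictures are saved under pics/ and viewed, at most 10 in all, crops included, and the job is handed in when it is done.

Besides the shell and the picture viewer there is one more tool, called after "Request:" as name(argument=value, ...) on one line, values as JSON. move_arm: Moves the arm, as the interface text tells. Its arguments: {"type":"object","properties":{"linear":{"type":"array"},"twist":{"type":"array"},"grip":{"type":"array"},"squeeze":{"type":"number"}},"required":["linear","twist","grip"]}

```bash
mkdir -p pics; cat > h.py <<'E'
import numpy as np, cv2
from workcell import ctrl, snapshot, calibration, ticket
from scipy.spatial.transform import Rotation as R
def cloud(name, d):
    c=calibration(name); K=np.array([[c['fx'],0,c['cx']],[0,c['fy'],c['cy']],[0,0,1.]])
    T=np.array(c['camera_from_world'])
    v,u=np.mgrid[:420,:560]
    p=cv2.undistortPoints(np.stack([u.ravel(),v.ravel()],1).astype(np.float64)[:,None],K,np.array([c['k1'],0,0,0.]))[:,0]
    z=d.ravel()
    P=np.c_[p*z[:,None],z]
    W=(P-T[:3,3])@T[:3,:3]
    W[z==0]=np.nan
    return W.reshape(420,560,3)
E
python3 - <<'E'
from h import *
o=ctrl.get_obs(); print(o, ctrl.tips_ahead)
for n in ('side','top'):
    p,d=snapshot(n); cv2.imwrite(f'pics/{n}0.png',p[:,:,::-1]); np.savez(f'{n}0.npz',p=p,d=d)
    print(n,calibration(n),(d>0).mean())
E
```

```text
{'t': 0.0, 'joint_positions': array([-1.17567464e+00,  9.19034567e-02,  1.23188983e+00,  5.84935395e-05,
        1.81978131e+00, -5.66896597e-02]), 'qvel': array([ 9.66961841e-05, -9.08778032e-04,  1.00006021e-03, -1.40067874e-03,
       -1.52066312e-04,  1.34613870e-03]), 'joint_efforts': array([-7.78064568e-04, -4.58731484e+01, -4.18024385e+01, -3.47722544e-04,
        1.17369957e-02, -1.41347840e-05]), 'eef_pos': array([ 0.26188346, -0.5395575 ,  0.2441219 ]), 'orientation': array([-3.05985158e+00, -7.03264792e-01,  4.36224983e-04]), 'contact_force': array([-0.78294347,  0.48033611, -0.60400172]), 'ft_torque': array([ 0.01609713, -0.00279019, -0.03994447]), 'grasp_force': 0.0, 'opening': 0.0854589434171389} 0.014
side {'fx': 496.3996161753448, 'fy': 496.3996161753448, 'cx': 282.5247634252588, 'cy': 206.60341719977455, 'k1': -0.017499725991144802, 'camera_from_world': array([[-0.58247887,  0.81281329, -0.00727421,  0.30689305],
       [ 0.49630089,  0.34854373, -0.79511175, -0.1976032 ],
       [-0.64374202, -0.46674599, -0.60641932,  1.65444441],
       [ 0.        ,  0.        ,  0.        ,  1.        ]])} 0.9332525510204082
top {'fx': 463.47170080669406, 'fy': 463.47170080669406, 'cx': 276.0898868899098, 'cy': 213.7320106524165, 'k1': -0.012503369919134038, 'camera_from_world': array([[-0.02367117, -0.99963848, -0.01275112,  0.02074074],
       [-0.99154047,  0.02510382, -0.12734711,  0.52961374],
       [ 0.12762117,  0.0096288 , -0.99177625,  1.09664854],
       [ 0.        ,  0.        ,  0.        ,  1.        ]])} 0.9962414965986395
```

View pics/top0.png

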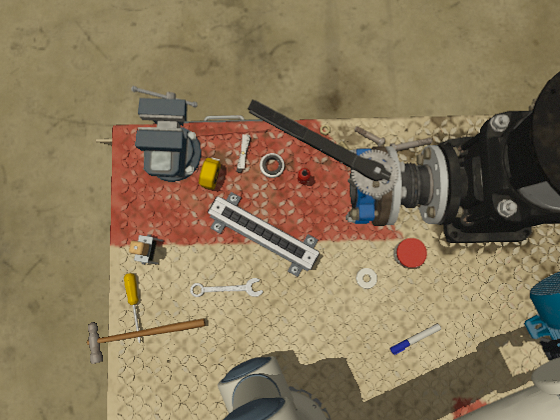

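View pics/side0.png

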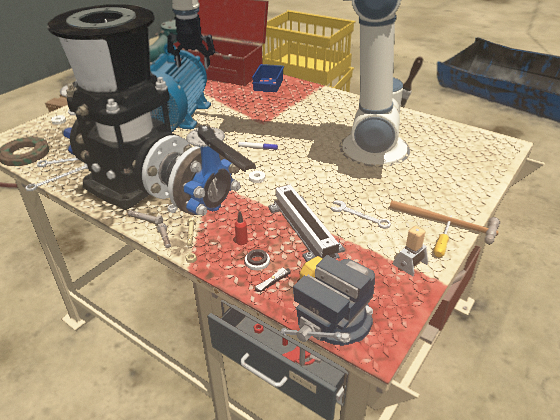

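Top: rail from about (212,208) to (316,262), centre about (264,235); roller with its wooden handle at about (137,247), spanner at (228,289), tub at (411,253), tape measure at (210,174), ring at (271,165). Side: rail from (280,190) to (335,250), roller at (411,250) with the handle top at (415,235).

```bash
python3 - <<'E'
from h import *
for n,box in (('top',(95,190,200,290)),('side',(390,220,440,275))):
    f=np.load(n+'0.npz'); W=cloud(n,f['d']); p=f['p']
    x0,y0,x1,y1=box
    hsv=cv2.cvtColor(p,cv2.COLOR_RGB2HSV)
    S=np.s_[y0:y1,x0:x1]
    w=W[S].reshape(-1,3); h=hsv[S].reshape(-1,3)
    m=(w[:,2]>.100)&(w[:,2]<.125)&(abs(w[:,0]-.5)<.4)
    print(n,'handle top',m.sum(),np.median(w[m],0),cv2.minAreaRect((w[m][:,:2]*1000).astype(np.float32)))
    m=(w[:,2]>.046)&(w[:,2]<.06)
    if n=='top': m&=(w[:,1]>.2)
    print(n,'bridge',m.sum(),w[m].mean(0),cv2.minAreaRect((w[m][:,:2]*1000).astype(np.float32)))
# rail
f=np.load('top0.npz'); W=cloud('top',f['d']); p=f['p']
w=W[190:280,195:335].reshape(-1,3)
m=(w[:,2]>.035)&(w[:,2]<.085)
# largest blob
M=m.reshape(90,140).astype(np.uint8)
nn,lab,st,ce=cv2.connectedComponentsWithStats(M); print(st,ce)
k=1+st[1:,4].argmax(); q=w[(lab==k).ravel()]
print(cv2.minAreaRect((q[:,:2]*1000).astype(np.float32)),q.mean(0))
r=cv2.minAreaRect((q[:,:2]*1000).astype(np.float32))
u,s,vt=np.linalg.svd(q[:,:2]-q[:,:2].mean(0),full_matrices=False); a=vt[0]; print('axis',a,np.degrees(np.arctan2(a[1],a[0])))
c=np.array(r[0])/1000
t=(q[:,:2]-c)@a; n=(q[:,:2]-c)@np.array([-a[1],a[0]])
for lo in np.arange(-.15,.15,.02):
    b=(t>lo)&(t<lo+.02)
    if b.any():
        e=b&(abs(n)>.013)&(abs(n)<.02); i=b&(abs(n)<.009)
        print(round(lo+.01,3),n[b].min().round(4),n[b].max().round(4),'sh z',np.median(q[e,2]).round(4),'strip',np.median(q[i,2]).round(4))
f=np.load('side0.npz'); W=cloud('side',f['d']).reshape(-1,3)
t=(W[:,:2]-c)@a; n=(W[:,:2]-c)@np.array([-a[1],a[0]])
for lo in np.arange(-.15,.15,.02):
    b=(t>lo)&(t<lo+.02)&(abs(n)<.03)&(W[:,2]>.03)&(W[:,2]<.09)
    e=b&(abs(n)>.013)&(abs(n)<.02); i=b&(abs(n)<.009)
    print(round(lo+.01,3),n[b].min().round(4),n[b].max().round(4),'side sh z',np.median(W[e,2]).round(4),'strip',np.median(W[i,2]).round(4))
E
```

```text
top handle top 184 [0.45213883 0.32505936 0.10817942] ((452.20654296875, 326.851318359375), (33.01881408691406, 29.69729232788086), 77.40013885498047)
top bridge 230 [0.45151226 0.32415876 0.05212741] ((452.31011962890625, 326.40325927734375), (36.25001907348633, 61.89683151245117), 79.64968872070312)
side handle top 146 [0.45757434 0.32986396 0.10902948] ((453.18109130859375, 328.9797668457031), (31.861919403076172, 32.7805061340332), 78.77503967285156)
side bridge 184 [0.46564541 0.33023831 0.05291155] ((452.0599365234375, 329.7771911621094), (36.965538024902344, 66.01785278320312), 75.90668487548828)
[[    0     0   140    90 10339]
 [   13     6   112    73  2261]] [[69.67192185 45.02708192]
 [68.71384343 42.08978328]]
((485.5337829589844, 39.56013488769531), (286.1973876953125, 46.266998291015625), 59.6409797668457) [0.48458345 0.03861155 0.04995168]
axis [-0.50586823 -0.86261077] -120.38900448441558
-0.14 -0.0228 0.0229 sh z 0.0501 strip 0.0498
-0.12 -0.0232 0.0226 sh z 0.0504 strip 0.05
-0.1 -0.0231 0.0225 sh z 0.0502 strip 0.0519
-0.08 -0.0231 0.0231 sh z 0.0496 strip 0.0519

[... 543 characters left out ...]
-0.12 -0.0243 0.0229 side sh z 0.0517 strip 0.0516
-0.1 -0.0251 0.0225 side sh z 0.051 strip 0.0537
-0.08 -0.023 0.0246 side sh z 0.0509 strip 0.0533
-0.06 -0.0238 0.0237 side sh z 0.0513 strip 0.0543
-0.04 -0.0247 0.0234 side sh z 0.0508 strip 0.0552
-0.02 -0.0239 0.0235 side sh z 0.0507 strip 0.0553
-0.0 -0.0234 0.0228 side sh z 0.0502 strip 0.0555
0.02 -0.0244 0.0236 side sh z 0.0501 strip 0.0546
0.04 -0.0226 0.0231 side sh z 0.0499 strip 0.0537
0.06 -0.0231 0.0239 side sh z 0.0502 strip 0.0524
0.08 -0.0234 0.0238 side sh z 0.0498 strip 0.0524
0.1 -0.0241 0.0238 side sh z 0.0496 strip 0.0529
0.12 -0.0241 0.024 side sh z 0.0502 strip 0.0496
0.14 -0.0203 0.0229 side sh z 0.0483 strip 0.0482
```

```bash
cat >> h.py <<'E'
def plan(pos,phi,n,cur=None,ztot=True):
    """rows from the present pose to pos with tool y at world angle phi (deg), tool down"""
    o=ctrl.get_obs(); p=np.array(o['eef_pos']); M=R.from_rotvec(o['orientation'])
    y=M.as_matrix()[:,1]; print('t',o['t'],'p',p.round(4),'yaw',np.degrees(np.arctan2(y[1],y[0])).round(2),'z',M.as_matrix()[:,2].round(4),'F',o['contact_force'].round(1))
    G=R.from_matrix(np.c_[[-np.sin(np.radians(phi)),np.cos(np.radians(phi)),0],[np.cos(np.radians(phi)),np.sin(np.radians(phi)),0],[0,0,-1]])
    w=(M.inv()*G).as_rotvec()/n
    for i in range(n):
        d=M.inv().apply((np.array(pos)-p)/n)
        print(d.round(4).tolist(),np.degrees(w).round(2).tolist())
        M=M*R.from_rotvec(w); p=p+(np.array(pos)-p)*0+ (np.array(pos)-np.array(o['eef_pos']))/n if i==0 else p+(np.array(pos)-np.array(o['eef_pos']))/n
E
sed -i '/d=M.inv().apply/s/(np.array(pos)-p)\/n/(np.array(pos)-np.array(o["eef_pos"]))\/n/; s/; p=p+(np.array(pos)-p)\*0.*$//' h.py
python3 -c "
from h import *
plan([.4525,.328,.2],78.5,15)"
```

```text
t 0.1 p [ 0.2619 -0.5396  0.2443] yaw -64.11 z [-6.0e-04  1.6e-03 -1.0e+00] F [0.4 0.7 0.4]
[0.0367, -0.0465, 0.003] [-0.0, -0.01, -9.51]
[0.0439, -0.0398, 0.003] [-0.0, -0.01, -9.51]
[0.0498, -0.032, 0.003] [-0.0, -0.01, -9.51]
[0.0544, -0.0233, 0.003] [-0.0, -0.01, -9.51]
[0.0575, -0.014, 0.003] [-0.0, -0.01, -9.51]
[0.0591, -0.0043, 0.003] [-0.0, -0.01, -9.51]
[0.059, 0.0055, 0.003] [-0.0, -0.01, -9.51]
[0.0572, 0.0152, 0.003] [-0.0, -0.01, -9.51]
[0.054, 0.0244, 0.003] [-0.0, -0.01, -9.51]
[0.0492, 0.033, 0.003] [-0.0, -0.01, -9.51]
[0.0431, 0.0407, 0.003] [-0.0, -0.01, -9.51]
[0.0358, 0.0472, 0.003] [-0.0, -0.01, -9.51]
[0.0275, 0.0525, 0.003] [-0.0, -0.01, -9.51]
[0.0184, 0.0563, 0.003] [-0.0, -0.01, -9.51]
[0.0089, 0.0586, 0.003] [-0.0, -0.01, -9.51]
```

Request:
move_arm(linear=[[0.037, -0.046, 0], [0.044, -0.04, 0], [0.05, -0.032, 0], [0.054, -0.023, 0], [0.0575, -0.014, 0]], twist=[[0, 0, -9.5], [0, 0, -9.5], [0, 0, -9.5], [0, 0, -9.5], [0, 0, -9.5]], grip=[1, 1, 1, 1, 1])

```text
t: 0.72
eef_pos: [0.3261, -0.2493, 0.2448]
orientation: [-2.514, -1.883, -0.0]
contact_force: [1.0, 0.3, -0.5]
opening: 0.0855
grasp_force: 0.0
```

Request:
move_arm(linear=[[0.059, -0.004, 0], [0.059, 0.0055, 0], [0.057, 0.015, 0], [0.054, 0.0245, 0], [0.049, 0.033, 0]], twist=[[0, 0, -9.5], [0, 0, -9.5], [0, 0, -9.5], [0, 0, -9.5], [0, 0, -9.5]], grip=[1, 1, 1, 1, 1])

```text
t: 1.35
eef_pos: [0.3902, 0.0395, 0.2451]
orientation: [1.542, 2.737, 0.0]
contact_force: [2.0, -0.5, -0.5]
opening: 0.0853
grasp_force: 0.0
```

Request:
move_arm(linear=[[0.043, 0.041, 0], [0.036, 0.047, 0], [0.0275, 0.0525, 0], [0.0185, 0.056, 0], [0.009, 0.0585, 0]], twist=[[0, 0, -9.5], [0, 0, -9.5], [0, 0, -9.5], [0, 0, -9.5], [0, 0, -9.5]], grip=[1, 1, 1, 1, 1])

```text
t: 1.98
eef_pos: [0.4539, 0.3286, 0.2448]
orientation: [-0.309, -3.126, 0.001]
contact_force: [1.3, -0.6, 1.0]
opening: 0.0853
grasp_force: 0.0
```

```bash
python3 -c "
from h import *
plan([.4525,.328,.14],78.5,5)"
```

```text
t 1.975 p [0.4539 0.3286 0.2448] yaw 78.72 z [-2.e-04 -5.e-04 -1.e+00] F [ 1.3 -0.6  1. ]
[0.0003, -0.0002, 0.021] [-0.01, -0.0, 0.04]
[0.0003, -0.0002, 0.021] [-0.01, -0.0, 0.04]
[0.0003, -0.0002, 0.021] [-0.01, -0.0, 0.04]
[0.0003, -0.0002, 0.021] [-0.01, -0.0, 0.04]
[0.0003, -0.0002, 0.021] [-0.01, -0.0, 0.04]
```

Request:
move_arm(linear=[[0.0013, -0.001, 0.04], [0, 0, 0.04], [0, 0, 0.04], [0, 0, 0.03], [0, 0, 0.02]], twist=[[0, 0, 0.2], [0, 0, 0], [0, 0, 0], [0, 0, 0], [0, 0, 0]], grip=[1, 1, 1, 1, 1])

```text
t: 2.6
eef_pos: [0.4517, 0.3254, 0.0729]
orientation: [-0.323, -3.123, 0.003]
contact_force: [0.7, 0.0, 0.5]
opening: 0.0851
grasp_force: 0.0
```

Request:
move_arm(linear=[[0, 0, 0], [0, 0, 0], [0, 0, 0], [0, 0, 0], [0, 0, 0]], twist=[[0, 0, 0], [0, 0, 0], [0, 0, 0], [0, 0, 0], [0, 0, 0]], grip=[0, 0, 0, 0, 0], squeeze=100)

```text
t: 3.22
eef_pos: [0.4533, 0.3265, 0.0774]
orientation: [0.323, 3.122, 0.003]
contact_force: [-0.3, -0.1, 6.7]
opening: 0.0309
grasp_force: 98.4
```

Request:
move_arm(linear=[[0, 0, 0], [0, 0, 0], [0, 0, 0], [0, 0, 0], [0, 0, 0]], twist=[[0, 0, 0], [0, 0, 0], [0, 0, 0], [0, 0, 0], [0, 0, 0]], grip=[0, 0, 0, 0, 0])

```text
t: 3.85
eef_pos: [0.4533, 0.3265, 0.0773]
orientation: [0.323, 3.122, 0.003]
contact_force: [-0.9, 0.1, 6.0]
opening: 0.0313
grasp_force: 98.4
```

Request:
move_arm(linear=[[0, 0, -0.01], [0, 0, -0.02], [0, 0, -0.03], [0, 0, -0.03], [0, 0, -0.015]], twist=[[0, 0, 0], [0, 0, 0], [0, 0, 0], [0, 0, 0], [0, 0, 0]], grip=[0, 0, 0, 0, 0])

```text
t: 4.47
eef_pos: [0.4531, 0.3263, 0.1833]
orientation: [0.323, 3.122, 0.003]
contact_force: [0.3, 0.2, -3.7]
opening: 0.031
grasp_force: 99.2
```

```bash
python3 -c "
from h import *
plan([.549,.147,.178],59.6,5)"
```

```text
t 4.475 p [0.4531 0.3263 0.1833] yaw 78.18 z [ 0.0029  0.0019 -1.    ] F [ 0.3  0.2 -3.7]
[-0.0261, -0.0312, 0.001] [0.03, 0.02, 3.72]
[-0.0281, -0.0294, 0.0011] [0.03, 0.02, 3.72]
[-0.0299, -0.0275, 0.0011] [0.03, 0.02, 3.72]
[-0.0317, -0.0255, 0.0011] [0.03, 0.02, 3.72]
[-0.0332, -0.0234, 0.0011] [0.03, 0.02, 3.72]
```

Request:
move_arm(linear=[[-0.026, -0.031, 0], [-0.028, -0.0295, 0], [-0.03, -0.0275, 0], [-0.0315, -0.0255, 0], [-0.033, -0.0235, 0]], twist=[[0, 0, 3.7], [0, 0, 3.7], [0, 0, 3.7], [0, 0, 3.7], [0, 0, 3.7]], grip=[0, 0, 0, 0, 0])

```text
t: 5.1
eef_pos: [0.5483, 0.1457, 0.1799]
orientation: [-0.824, -3.031, 0.001]
contact_force: [-0.6, -0.1, -4.4]
opening: 0.0308
grasp_force: 99.9
```

Request:
move_arm(linear=[[0, 0, 0], [0, 0, 0], [0, 0, 0], [0, 0, 0], [0, 0, 0]], twist=[[0, 0, 0], [0, 0, 0], [0, 0, 0], [0, 0, 0], [0, 0, 0]], grip=[0, 0, 0, 0, 0])

```text
t: 5.72
eef_pos: [0.5478, 0.1475, 0.1804]
orientation: [0.82, 3.033, 0.0]
contact_force: [-0.5, -0.0, -4.3]
opening: 0.0313
grasp_force: 100.2
```

```bash
python3 - <<'E'
from h import *
plan([.549,.147,.178],59.6,1)
for n in ('side','top'):
    p,d=snapshot(n); np.savez(f'{n}1.npz',p=p,d=d)
    cv2.imwrite(f'pics/{n}1.png',cv2.resize(p[:,:,::-1][150:290,160:440] if n=='side' else p[:,:,::-1][120:280,120:360],None,fx=2.5,fy=2.5,interpolation=cv2.INTER_CUBIC))
E
```

```text
t 5.725 p [0.5478 0.1475 0.1804] yaw 59.75 z [ 2.e-04  0.e+00 -1.e+00] F [-0.5 -0.  -4.3]
[-0.0013, 0.0001, 0.0024] [0.01, 0.01, 0.15]
```

View pics/side1.png

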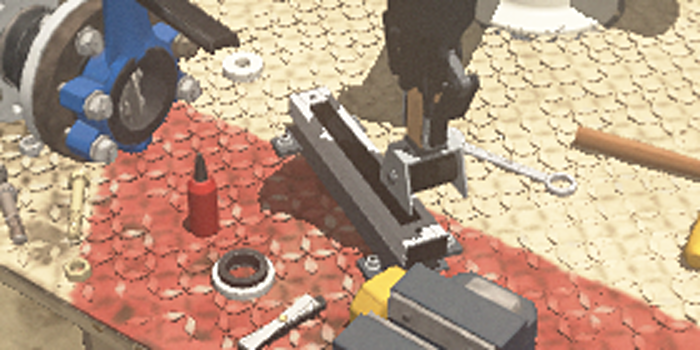

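View pics/top1.png

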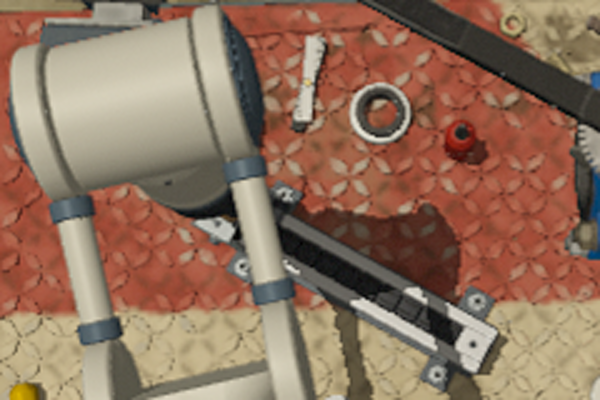

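The side view shows the roller held upright over the rail's vise end (bridge at about (430,165) in the crop, near cheek at (400,185)). The top view is hidden by the arm there.

```bash
python3 - <<'E'
from h import *
f=np.load('side1.npz'); W=cloud('side',f['d']).reshape(-1,3)
c=np.array([.4855,.0396]); ang=np.radians(59.61); a=np.array([np.cos(ang),np.sin(ang)]); b=np.array([-a[1],a[0]])
print('tcp', (np.array([.5478,.1475])-c)@a,(np.array([.5478,.1475])-c)@b)
s=(W[:,:2]-c)@a; l=(W[:,:2]-c)@b; z=W[:,2]
box=(abs(s-.125)<.06)&(abs(l)<.06)
for lo in np.arange(.085,.175,.006):
    m=box&(z>lo)&(z<lo+.006)
    if m.sum()>5: print('z',round(lo,3),m.sum(),'s',np.percentile(s[m],[1,99]).round(4),'l',np.percentile(l[m],[1,50,99]).round(4))
m=box&(z>.148)&(z<.162); 
q=np.c_[s[m],l[m]]*1000; print(cv2.minAreaRect(q.astype(np.float32)),np.median(z[m]))
# cheek outer face on the -/+ side: plane
for sg in (1,-1):
    m=box&(z>.108)&(z<.148)&(l*sg>.025)
    if m.sum()>20:
        A=np.c_[s[m]-.125,z[m]-.13,np.ones(m.sum())]; k=np.linalg.lstsq(A,l[m],rcond=None)[0]; print(sg,m.sum(),k.round(4),(l[m]-A@k).std().round(4))
for sg in (-1,1):
  pass
r=(abs(s)<.135)&(s<.06)&(abs(l)<.03)&(z>.044)&(z<.06)
for lo in np.arange(-.13,.06,.03):
    m=r&(s>lo)&(s<lo+.03); print(round(lo,3),m.sum(),np.percentile(l[m],[1,99]).round(4))
E
```

```text
tcp 0.12459127773715886 0.000844696289879536
z 0.103 33 s [0.0984 0.1547] l [-0.0295 -0.0272  0.0326]
z 0.109 33 s [0.0982 0.156 ] l [-0.029  -0.0277  0.0316]
z 0.115 47 s [0.1014 0.1556] l [-0.0296 -0.0265  0.0313]
z 0.121 63 s [0.1063 0.1553] l [-0.0315 -0.0098  0.0323]
z 0.127 83 s [0.1033 0.1514] l [-0.035  -0.0079  0.0328]
z 0.133 86 s [0.1068 0.1498] l [-0.031  -0.0028  0.0323]
z 0.139 93 s [0.1067 0.1482] l [-0.0301 -0.0071  0.0316]
z 0.145 44 s [0.1111 0.1463] l [-0.0291 -0.0197  0.0342]
z 0.151 126 s [0.1091 0.1446] l [-0.0284 -0.0139  0.0328]
z 0.157 61 s [0.1106 0.1437] l [-0.0244 -0.0089  0.0271]
z 0.163 16 s [0.1181 0.1462] l [-0.0125 -0.0105  0.0131]
z 0.169 24 s [0.1078 0.151 ] l [-0.0127 -0.0111 -0.0034]
((126.55516052246094, 2.808290481567383), (63.56452560424805, 37.55494689941406), 89.14363861083984) 0.15556690775022197
1 72 [ 0.0699 -0.0088  0.0285] 0.0019
-1 162 [ 0.0259 -0.0058 -0.0285] 0.0017
-0.13 100 [-0.0241  0.0232]
-0.1 123 [-0.0231  0.0233]
-0.07 111 [-0.0224  0.0232]
-0.04 124 [-0.023   0.0232]
-0.01 129 [-0.0231  0.0222]
0.02 95 [-0.0224  0.0081]
0.05 28 [-0.0222 -0.0007]
```

Request:
move_arm(linear=[[-0.0012, 0, 0.015], [0, 0, 0.015], [0, 0, 0.01], [0, 0, 0.005], [0, 0, 0]], twist=[[0, 0, 0.1], [0, 0, 0], [0, 0, 0], [0, 0, 0], [0, 0, 0]], grip=[0, 0, 0, 0, 0])

```text
t: 6.45
eef_pos: [0.5489, 0.1463, 0.1348]
orientation: [-0.824, -3.031, 0.001]
contact_force: [-0.1, -0.7, -3.5]
opening: 0.0309
grasp_force: 100.2
```

```bash
python3 - <<'E'
from h import *
plan([.549,.147,.178],59.6,1)
p,d=snapshot('side'); np.savez('side2.npz',p=p,d=d)
cv2.imwrite('pics/side2.png',cv2.resize(p[:,:,::-1][190:270,290:370],None,fx=7,fy=7,interpolation=cv2.INTER_CUBIC))
E
```

```text
t 6.45 p [0.5489 0.1463 0.1348] yaw 59.58 z [-9.e-04 -1.e-04 -1.e+00] F [-0.1 -0.7 -3.5]
[0.0003, 0.0006, -0.0432] [-0.03, -0.04, -0.02]
```

View pics/side2.png

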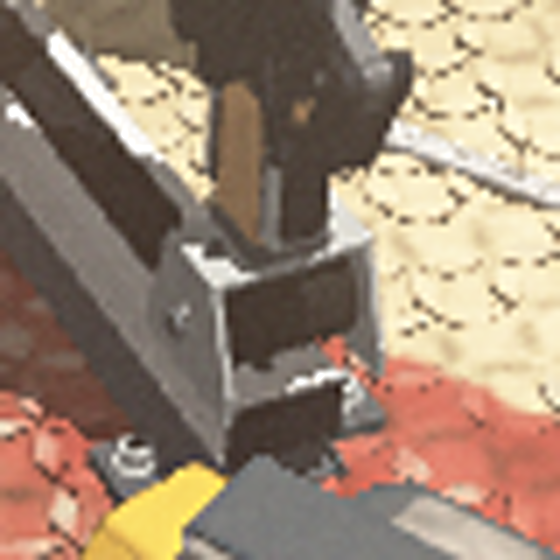

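The crop shows the roller's two cheeks at (222,350) and (370,300), astride the rail's end block (230–340, 400). It looks centred, and the wheel is just above the bar.

Request:
move_arm(linear=[[0, 0, 0.003], [0, 0, 0.003], [0, 0, 0.002], [0, 0, 0.001], [0, 0, 0]], twist=[[0, 0, 0], [0, 0, 0], [0, 0, 0], [0, 0, 0], [0, 0, 0]], grip=[0, 0, 0, 0, 0])

```text
t: 7.12
eef_pos: [0.549, 0.1463, 0.1262]
orientation: [-0.824, -3.031, 0.0]
contact_force: [-0.2, 0.4, -3.8]
opening: 0.0307
grasp_force: 100.2
```

```bash
python3 - <<'E'
from h import *
plan([.549,.147,.178],59.6,1)
p,d=snapshot('side'); W=cloud('side',d).reshape(-1,3)
c=np.array([.4855,.0396]); ang=np.radians(59.61); a=np.array([np.cos(ang),np.sin(ang)]); b=np.array([-a[1],a[0]])
s=(W[:,:2]-c)@a; l=(W[:,:2]-c)@b; z=W[:,2]
box=(abs(s-.125)<.06)&(abs(l)<.06)
for lo in np.arange(.04,.125,.006):
    m=box&(z>lo)&(z<lo+.006)
    if m.sum()>5: print('z',round(lo,3),m.sum(),'s',np.percentile(s[m],[1,99]).round(4),'l',np.percentile(l[m],[2,50,98]).round(4))
E
```

```text
t 7.125 p [0.549  0.1463 0.1262] yaw 59.59 z [-2.e-04 -0.e+00 -1.e+00] F [-0.2  0.4 -3.8]
[0.0004, 0.0005, -0.0518] [-0.01, -0.01, -0.01]
z 0.04 32 s [0.069  0.1459] l [-0.023  -0.0044  0.0223]
z 0.046 88 s [0.0674 0.1567] l [-0.0293 -0.0055  0.0244]
z 0.052 60 s [0.0659 0.1547] l [-0.0311 -0.0016  0.0293]
z 0.058 63 s [0.1034 0.1834] l [-0.0594 -0.0298  0.0316]
z 0.064 52 s [0.0983 0.1833] l [-0.0567 -0.0191  0.0312]
z 0.07 65 s [0.1064 0.1522] l [-0.0347 -0.013   0.0303]
z 0.076 82 s [0.1051 0.1497] l [-0.0354 -0.0128  0.0297]
z 0.082 89 s [0.105  0.1488] l [-0.0307 -0.0016  0.0293]
z 0.088 60 s [0.1109 0.1468] l [-0.0309 -0.0072  0.0318]
z 0.094 55 s [0.1108 0.1436] l [-0.0314 -0.017   0.0308]
z 0.1 121 s [0.109  0.1434] l [-0.0293 -0.014   0.0305]
z 0.106 21 s [0.112  0.1438] l [-0.0145 -0.0118  0.0149]
z 0.112 22 s [0.1049 0.1482] l [-0.0147 -0.013   0.0054]
z 0.118 28 s [0.1024 0.152 ] l [-0.0147 -0.0122  0.0025]
z 0.124 35 s [0.1046 0.1533] l [-0.0152 -0.0122  0.0025]
```

Request:
move_arm(linear=[[0, 0, 0.002], [0, 0, 0.001], [0, 0, 0.001], [0, 0, 0.001], [0, 0, 0.001]], twist=[[0, 0, 0], [0, 0, 0], [0, 0, 0], [0, 0, 0], [0, 0, 0]], grip=[0, 0, 0, 0, 0])

```text
t: 7.8
eef_pos: [0.5498, 0.1471, 0.1232]
orientation: [0.823, 3.029, 0.004]
contact_force: [-4.9, 1.2, 13.5]
opening: 0.0311
grasp_force: 101.5
```

Request:
move_arm(linear=[[0, -0.001, 0.0005], [0, -0.004, 0.0005], [0, -0.005, 0], [0, -0.005, 0], [0, -0.005, 0]], twist=[[0, 0, 0], [0, 0, 0], [0, 0, 0], [0, 0, 0], [0, 0, 0]], grip=[0, 0, 0, 0, 0])

```text
t: 8.43
eef_pos: [0.54, 0.1302, 0.1232]
orientation: [0.822, 3.028, 0.006]
contact_force: [-4.6, 2.4, 12.0]
opening: 0.031
grasp_force: 101.8
```

Request:
move_arm(linear=[[0, -0.003, 0.0007], [0, -0.005, 0.0006], [0, -0.005, 0.0002], [0, -0.005, 0], [0, -0.005, 0]], twist=[[0, 0, 0], [0, 0, 0], [0, 0, 0], [0, 0, 0], [0, 0, 0]], grip=[0, 0, 0, 0, 0])

```text
t: 9.05
eef_pos: [0.5287, 0.1107, 0.123]
orientation: [0.821, 3.026, 0.008]
contact_force: [-5.6, 3.3, 17.0]
opening: 0.031
grasp_force: 102.4
```

Request:
move_arm(linear=[[0.0004, -0.005, 0.0004], [0.0003, -0.006, 0.0002], [0, -0.006, 0.0001], [0, -0.006, 0], [0, -0.006, 0.0001]], twist=[[0, 0, 0], [0, 0, 0], [0, 0, 0], [0, 0, 0], [0, 0, 0]], grip=[0, 0, 0, 0, 0])

```text
t: 9.68
eef_pos: [0.5141, 0.0859, 0.1228]
orientation: [0.821, 3.024, 0.009]
contact_force: [-2.0, 7.2, 17.4]
opening: 0.0307
grasp_force: 102.4
```

Request:
move_arm(linear=[[0, -0.006, 0.0003], [0, -0.006, 0.0001], [0, -0.006, 0.0001], [0, -0.006, 0], [0, -0.006, 0.0001]], twist=[[0, 0, 0], [0, 0, 0], [0, 0, 0], [0, 0, 0], [0, 0, 0]], grip=[0, 0, 0, 0, 0])

```text
t: 10.3
eef_pos: [0.4995, 0.0606, 0.1226]
orientation: [0.82, 3.023, 0.011]
contact_force: [-2.6, 4.7, 20.2]
opening: 0.0309
grasp_force: 102.8
```

```bash
python3 - <<'E'
from h import *
plan([.549,.147,.178],59.6,1)
p,d=snapshot('side'); W=cloud('side',d).reshape(-1,3)
c=np.array([.4855,.0396]); ang=np.radians(59.61); a=np.array([np.cos(ang),np.sin(ang)]); b=np.array([-a[1],a[0]])
q=ctrl.get_obs()['eef_pos']; print('tcp s,l',(q[:2]-c)@a,(q[:2]-c)@b)
s=(W[:,:2]-c)@a; l=(W[:,:2]-c)@b; z=W[:,2]
for k in range(9,-1,-1):
    y=-.099+.022*k; m=(abs(s-y)<.009)&(z>.035)&(z<.062)
    i=m&(abs(l)<.008); e=m&(abs(l)>.014)&(abs(l)<.021)
    print(k,i.sum(),e.sum(),(np.median(z[i])*1000).round(1),(np.median(z[e])*1000).round(1))
m=(abs(s)<.14)&(abs(s)>.113)&(abs(l)<.02)&(z>.035)&(z<.062)
for sg in (1,-1): print('end',sg,np.median(z[m&(s*sg>0)]))
E
```

```text
t 10.3 p [0.4995 0.0606 0.1226] yaw 59.66 z [ 0.0107  0.0045 -0.9999] F [-2.6  4.7 20.2]
[0.0005, 0.1001, -0.0545] [0.53, 0.4, 0.06]
tcp s,l 0.024227591328868946 -0.0014577306390591172
9 31 24 51.6 51.2
8 28 31 51.3 51.5
7 28 28 51.5 51.5
6 16 11 51.5 49.7
5 0 0 nan nan
4 0 0 nan nan
3 3 14 56.3 49.1
2 23 19 53.5 49.5
1 26 17 52.9 50.3
0 20 20 52.7 49.9
end 1 0.051236614721484997
end -1 0.04950642260759294
  return _methods._mean(a, axis=axis, dtype=dtype,
  ret = ret.dtype.type(ret / rcount)
```

Request:
move_arm(linear=[[0, -0.006, 0], [0, -0.006, 0.0001], [0, -0.006, 0], [0, -0.006, 0], [0, -0.006, 0.0001]], twist=[[0, 0, 0], [0, 0, 0], [0, 0, 0], [0, 0, 0], [0, 0, 0]], grip=[0, 0, 0, 0, 0])

```text
t: 10.98
eef_pos: [0.4839, 0.0337, 0.1223]
orientation: [0.82, 3.024, 0.007]
contact_force: [-3.3, 3.9, 20.9]
opening: 0.0308
grasp_force: 103.1
```

Request:
move_arm(linear=[[0, -0.006, 0], [0, -0.006, 0.0001], [0, -0.006, 0], [0, -0.006, 0.0001], [0, -0.006, 0]], twist=[[0, 0, 0], [0, 0, 0], [0, 0, 0], [0, 0, 0], [0, 0, 0]], grip=[0, 0, 0, 0, 0])

```text
t: 11.6
eef_pos: [0.4688, 0.0078, 0.1221]
orientation: [0.821, 3.023, 0.007]
contact_force: [-1.4, 6.9, 19.4]
opening: 0.0309
grasp_force: 102.8
```

Request:
move_arm(linear=[[0.0003, -0.006, 0.0001], [0, -0.006, 0.0001], [0, -0.006, 0], [0, -0.006, 0.0001], [0, -0.006, 0]], twist=[[0, 0, 0], [0, 0, 0], [0, 0, 0], [0, 0, 0], [0, 0, 0]], grip=[0, 0, 0, 0, 0])

```text
t: 12.22
eef_pos: [0.4537, -0.0181, 0.1217]
orientation: [0.82, 3.022, 0.006]
contact_force: [-2.4, 3.2, 20.1]
opening: 0.031
grasp_force: 102.9
```

Request:
move_arm(linear=[[0.0002, -0.006, 0], [0, -0.006, 0.0001], [0, -0.006, 0], [0, -0.006, 0.0001], [0, -0.006, 0]], twist=[[0, 0, 0], [0, 0, 0], [0, 0, 0], [0, 0, 0], [0, 0, 0]], grip=[0, 0, 0, 0, 0])

```text
t: 12.85
eef_pos: [0.4381, -0.0447, 0.1213]
orientation: [0.821, 3.022, 0.003]
contact_force: [-1.8, 1.8, 20.0]
opening: 0.0308
grasp_force: 103.0
```

Request:
move_arm(linear=[[0, -0.006, 0], [0, -0.006, 0.0001], [0, -0.006, 0], [0, -0.006, 0.0001], [0, -0.004, 0]], twist=[[0, 0, 0], [0, 0, 0], [0, 0, 0], [0, 0, 0], [0, 0, 0]], grip=[0, 0, 0, 0, 0])

```text
t: 13.48
eef_pos: [0.4239, -0.0692, 0.1209]
orientation: [0.821, 3.022, 0.001]
contact_force: [-1.3, 2.2, 19.1]
opening: 0.0311
grasp_force: 103.0
```

Request:
move_arm(linear=[[0, 0, -0.002], [0, 0, -0.005], [0, 0, -0.01], [0, 0, -0.02], [0, 0, -0.03]], twist=[[0, 0, 0], [0, 0, 0], [0, 0, 0], [0, 0, 0], [0, 0, 0]], grip=[0, 0, 0, 0, 0])

```text
t: 14.1
eef_pos: [0.421, -0.0685, 0.1827]
orientation: [-0.823, -3.03, 0.0]
contact_force: [0.1, -0.6, -3.7]
opening: 0.031
grasp_force: 100.2
```

```bash
cat > links.py <<'E'
from h import *
for n in ('side','top'):
    p,d=snapshot(n); W=cloud(n,d).reshape(-1,3)
    c=np.array([.4855,.0396]); ang=np.radians(59.61); a=np.array([np.cos(ang),np.sin(ang)]); b=np.array([-a[1],a[0]])
    s=(W[:,:2]-c)@a; l=(W[:,:2]-c)@b; z=W[:,2]
    print(n)
    for k in range(9,-1,-1):
        y=-.099+.022*k; m=(abs(s-y)<.009)&(z>.035)&(z<.062)
        i=m&(abs(l)<.008); e=m&(abs(l)>.014)&(abs(l)<.021)
        if i.sum()>3: print(k,i.sum(),e.sum(),(np.median(z[i])*1000).round(1),(np.median(z[e])*1000).round(1))
E
python3 links.py; python3 -c "
from h import *
plan([.4525,.328,.18],70,8)"
```

```text
side
9 32 34 51.3 51.0
8 30 30 50.7 50.4
7 32 26 51.1 51.5
6 29 28 50.6 50.7
5 20 28 50.9 50.6
4 24 23 50.4 50.3
3 21 23 50.1 49.6
2 26 21 50.1 50.7
1 25 17 50.0 50.3
0 20 19 50.7 49.8
top
9 47 42 49.9 50.8
8 47 44 50.0 50.5
7 51 43 50.2 50.3
6 50 45 49.4 49.8
5 49 42 49.5 49.5
4 49 45 48.7 49.2
3 50 38 48.8 49.2
t 14.2 p [ 0.423  -0.069   0.1868] yaw 59.59 z [ 0.0066 -0.0016 -1.    ] F [ 0.4 -0.3 -3. ]
[0.0219, 0.0447, 0.0008] [0.01, 0.05, -1.3]
[0.0209, 0.0451, 0.0008] [0.01, 0.05, -1.3]
[0.0199, 0.0456, 0.0008] [0.01, 0.05, -1.3]
[0.0189, 0.0461, 0.0008] [0.01, 0.05, -1.3]
[0.0178, 0.0465, 0.0008] [0.01, 0.05, -1.3]
[0.0167, 0.0469, 0.0008] [0.01, 0.05, -1.3]
[0.0157, 0.0472, 0.0008] [0.01, 0.05, -1.3]
[0.0146, 0.0476, 0.0008] [0.01, 0.05, -1.3]
```

Request:
move_arm(linear=[[0.022, 0.0445, 0], [0.021, 0.045, 0], [0.02, 0.0455, 0], [0.019, 0.046, 0], [0.018, 0.0465, 0]], twist=[[0, 0, -1.3], [0, 0, -1.3], [0, 0, -1.3], [0, 0, -1.3], [0, 0, -1.3]], grip=[0, 0, 0, 0, 0])

```text
t: 14.82
eef_pos: [0.4389, 0.181, 0.1815]
orientation: [-0.65, -3.073, 0.001]
contact_force: [1.1, 0.0, -3.7]
opening: 0.0309
grasp_force: 100.4
```

Request:
move_arm(linear=[[0.017, 0.047, 0], [0.0155, 0.047, 0], [0.0145, 0.0475, 0], [0, 0, 0], [0, 0, 0]], twist=[[0, 0, -1.3], [0, 0, -1.3], [0, 0, -1.3], [0, 0, 0], [0, 0, 0]], grip=[0, 0, 0, 0, 0])

```text
t: 15.45
eef_pos: [0.4499, 0.3279, 0.1812]
orientation: [-0.545, -3.093, 0.003]
contact_force: [0.4, -0.1, -4.4]
opening: 0.0311
grasp_force: 101.6
```

```bash
python3 links.py; python3 -c "
from h import *
plan([.4525,.328,.18],70,1)"
```

```text
side
9 31 33 51.4 50.6
8 33 25 51.2 50.8
7 28 35 51.5 50.2
6 27 25 50.5 50.6
5 27 23 50.8 50.7
4 23 25 50.5 49.6
3 21 23 50.9 50.0
2 25 23 49.7 49.7
1 25 18 49.5 50.2
0 21 19 48.8 49.4
top
9 50 40 49.7 50.7
8 50 42 50.2 50.2
7 49 43 49.3 50.0
6 48 44 50.4 49.7
5 49 44 48.9 49.4
4 49 46 49.2 48.5
3 51 46 48.7 49.4
2 51 44 48.7 48.7
1 51 44 48.8 49.4
0 51 43 48.0 47.8
t 15.55 p [0.4503 0.3272 0.1819] yaw 69.93 z [-4.e-04 -7.e-04 -1.e+00] F [ 1.1 -0.2 -4.4]
[-0.0018, 0.0015, 0.0019] [-0.04, -0.01, -0.07]
```

Request:
move_arm(linear=[[0, 0, 0.03], [0, 0, 0.03], [0, 0, 0.02], [0, 0, 0.015], [0, 0, 0.004]], twist=[[0, 0, 0], [0, 0, 0], [0, 0, 0], [0, 0, 0], [0, 0, 0]], grip=[0, 0, 0, 0, 0])

```text
t: 16.18
eef_pos: [0.4501, 0.3277, 0.0826]
orientation: [-0.546, -3.093, 0.001]
contact_force: [0.1, -0.7, -2.4]
opening: 0.0311
grasp_force: 101.8
```

Request:
move_arm(linear=[[0, 0, 0.002], [0, 0, 0.001], [0, 0, 0.001], [0, 0, 0.001], [0, 0, 0]], twist=[[0, 0, 0], [0, 0, 0], [0, 0, 0], [0, 0, 0], [0, 0, 0]], grip=[0, 0, 0, 0, 0])

```text
t: 16.8
eef_pos: [0.4502, 0.3281, 0.0783]
orientation: [-0.546, -3.094, 0.0]
contact_force: [-0.9, 0.6, -4.8]
opening: 0.0309
grasp_force: 101.8
```

Request:
move_arm(linear=[[0, 0, 0.001], [0, 0, 0.0005], [0, 0, 0.0005], [0, 0, 0], [0, 0, 0]], twist=[[0, 0, 0], [0, 0, 0], [0, 0, 0], [0, 0, 0], [0, 0, 0]], grip=[0, 0, 0, 0, 0])

```text
t: 17.42
eef_pos: [0.4503, 0.3282, 0.0773]
orientation: [0.546, 3.093, 0.001]
contact_force: [-3.4, -1.1, 5.6]
opening: 0.0307
grasp_force: 102.9
```

On the bench. Release slowly and rise.

Request:
move_arm(linear=[[0, 0, 0], [0, 0, 0], [0, 0, 0], [0, 0, 0], [0, 0, 0]], twist=[[0, 0, 0], [0, 0, 0], [0, 0, 0], [0, 0, 0], [0, 0, 0]], grip=[0.5, 0.6, 0.8, 1, 1], squeeze=20)

```text
t: 18.05
eef_pos: [0.4502, 0.3281, 0.0762]
orientation: [-0.546, -3.094, 0.0]
contact_force: [0.1, 0.0, 0.9]
opening: 0.0856
grasp_force: 0.0
```

Request:
move_arm(linear=[[0, 0, 0], [0, 0, -0.005], [0, 0, -0.03], [0, 0, -0.05], [0, 0, -0.06]], twist=[[0, 0, 0], [0, 0, 0], [0, 0, 0], [0, 0, 0], [0, 0, 0]], grip=[1, 1, 1, 1, 1])

```text
t: 18.68
eef_pos: [0.4497, 0.3277, 0.222]
orientation: [-0.546, -3.092, 0.002]
contact_force: [0.2, 0.2, 0.3]
opening: 0.0854
grasp_force: 0.0
```

```bash
python3 links.py; python3 - <<'E'
from h import *
p,d=snapshot('side'); W=cloud('side',d); cv2.imwrite('pics/side3.png',cv2.resize(p[:,:,::-1][150:290,300:500],None,fx=3,fy=3))
w=W[210:290,380:450].reshape(-1,3); m=(w[:,2]>.1)&(w[:,2]<.12); print(np.median(w[m],0))
E
```

```text
side
9 36 34 51.6 50.9
8 31 25 51.3 50.9
7 26 25 51.4 51.5
6 25 26 50.2 50.9
5 29 25 50.4 51.0
4 23 22 50.1 50.0
3 28 23 50.0 50.4
2 22 22 49.8 49.3
1 23 21 49.5 49.5
0 22 22 49.0 49.5
top
9 46 41 50.6 50.1
8 49 43 49.7 50.5
7 49 46 49.6 49.8
6 50 47 49.4 49.0
5 49 42 48.7 49.7
4 50 44 49.0 49.5
3 47 45 49.1 49.4
2 51 47 48.4 48.4
1 51 44 48.5 48.2
0 51 43 48.6 47.7
[0.45513351 0.33178636 0.10919014]
```

View pics/side3.png

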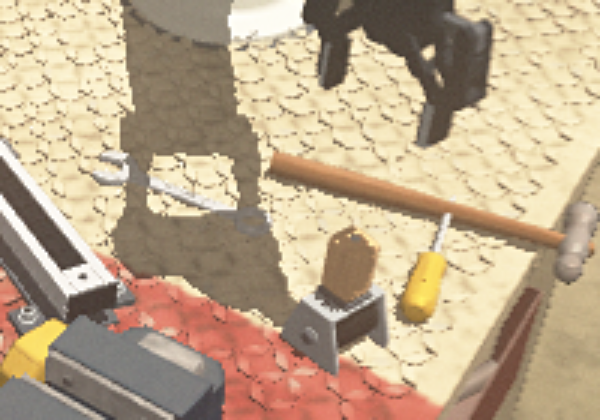

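The roller stands upright at about (340,300) in the crop, released and clear of the rail, and the strip is flush.

```bash
python3 -c "
from workcell import ticket
print(ticket.close_job())"
```

```text
the job is handed in; nothing more can be done
None
```

The job is handed in (no verdict returned): by camera depth all ten links are flush within about 1 mm, contact read at most about 25 N (sampled between moves), and the roller stands upright on the bench, clear of the rail.

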